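# Hang a repaired inkstone on the curing rack and slide it under the lamp

### The arm

A 6-joint arm with a two-finger parallel gripper is mounted at the origin on the work surface. World frame = base frame: x ahead of the robot, y to its left, z up, the work surface at z = 0. Lengths are in m, angles in rad, forces in N, time in s.
With the tool pointing down it reaches from about 0.3 to 0.875 m from the base axis. Payload 6.4 kg.
Tool frame: the origin (TCP) lies midway between the tips of the shut fingers; the grasp point (between the pads) lies ctrl.grip_point_offset behind it (ctrl.grip_point_offset is the distance from the TCP to the grasp point, in m); z points along the fingers, y is the direction in which the jaws open and shut (so a half turn about z gives the same grasp; the last joint's range is limited). The gripper opens to 85 mm and grips with 20 to 120 N. Pads are 22 mm wide; open, the fingers measure 114 mm over their backs; the gripper's body (76 mm by 85 mm) begins 54 mm behind the grasp point. The pads swing forward as they close: fully open they stand 13 mm farther back than shut.
Start: joints at [-1.495, 0.181, 1.607, -0, 1.354, -0.206], TCP at [0.16, -0.552, 0.231] pointing down, gripper open.
Joint ranges: [-2.99, 2.99], [-0.89, 2.07], [0.3, 2.58], [-1.14, 4.28], [0, 2.63], [-3.12, 3.12]. Speed limits (rad/s): [2.57, 2.57, 3.01, 3.14, 3.14, 3.14].

### API

Orientations are given as a unit quaternion [w, x, y, z].
In Python, from bench import ctrl, viewer gives the robot as it stands.
- The arm moves only by the shell command python3 -m handwheel 'ROWS' [OPENING]. ROWS is JSON, a list of rows, each an object with "travel": the shift along the tool's x, y, z as a fraction of full scale, a list of three; "dr": the turn, a rotation vector about the tool's x, y, z as a fraction of full scale, a list of three. A call has 1 to 20 rows; each row shifts and turns the pose as measured when the row begins, along the tool's axes as they then stand; what a row does not reach is not made up. Full scale, the value 1, is 150 mm for a shift and 30 degrees for a turn. A row lasts 1/12 s, in which the tool goes at most 41.7 mm and 7.16 degrees, less where a joint would pass 70% of its speed; a pose out of reach is approached as far as the arm can. A call with a number of a shift or a turn outside -1 to 1 is refused whole. A call with a gripper value outside its range is refused whole. OPENING is the opening, from -1 (shut) to 1 (fully open), set as the call begins (- or left out, the last holds). The fingers move at their own pace and stop on an object; the grip force is fixed at half the most. Time passes only in rows, so rows that do not move let the fingers close. It gives the time, the measured TCP pose, the force and the opening at its end, in the units of the state.
- ctrl.get_obs(): the state, without advancing time (a new reading comes with each control period).
- viewer.camera(name): name is "scene" or "side" or "wrist"; returns the picture (480x640x3 uint8, red, green, blue); there is no depth.
- viewer.get_calibration(name): a dict with "camera_matrix" (3x3 intrinsics, pixels), "R" (3x3) and "t" (3): a world point X has camera coordinates R X + t. Camera axes: x right, y down, z forward; pixel columns grow to the right and rows downward; lengths in m; the calibration is good to about 2 mm. A picture is of the moment at which its call begins: read the wrist's pose just before it. get_calibration takes no time and is no camera call; for the wrist camera it gives the pose at the moment of the call.
- ctrl.hand_in(): hands the job in, once; it reports no verdict.
The state is a dict: "time_s": time; "q": joint angles; "dq": joint speeds; "joint_efforts": joint torques, N m; "eef_pos": TCP position; "eef_rot": TCP orientation; "wrist_force": force on the tool from outside, world axes, zero at the start; "torque": the same for the moment, N m; "opening": opening from 0.0 (shut) to 1.0 (fully open).
Only numpy, scipy, OpenCV 4.12 (cv2) and the standard library are available. Lean on these libraries where they do the work, as an engineer would, in place of code of your own. Each camera call takes 0.05 s, during which the arm holds its last target. There are 200 camera calls.

### The job

The chip in the round inkstone has been filled with resin: take its wire carrier out of the wooden stand by the grip, hook both its hooks over the open part of the rack's rail, then slide it along under the lamp until it holds the red plunger of the lamp's yellow touch switch pressed about halfway in, never driving it hard home. Leave it hanging there freely, and leave the other things on the bench where they are.

Things in the scene. Friction and masses are not known exactly. Their poses are not given: they have to be found in the camera images.
- carrier: Carrier bent from 6 mm steel rod with a slate disc clamped in it, 0.4 to 0.65 kg. Origin: midway between its two hooks, on the rail's axis once hung. Axes: x from the grip side to the hooks' open tips, y along the rail, z up. Its flat foot is at z = -136 mm, outer sides of the hooks at y = -38 and +38. It hangs nearly plumb; friction on the rail holds it in place against the switch's spring.
- hook_tip (a point): Tip of the +y hook, rod centre at (19, 35, -14) mm in the carrier's axes; the other hook is at y = -35. Each hook is an upside-down V joined to the frame on its -x side: 14 mm wide inside (rail: 12 mm), top at z = +14, tip flaring out to x = 22 and down to z = -17. The rail enters from the +x side, between the tips (z = -17) and the disc's top edge (z = -50), then the hook is lowered on it.
- stone (a point): Centre of the dark grey slate disc, at (4, 0, -92) mm in the carrier's axes: 84 mm diameter, 22 mm thick (along x), standing on edge. Frame rods lie in front of it to x = -16 and lip behind it to x = 24 mm.
- grip (a point): Centre of the carrier's upright wooden grip, at (-38, 0, +46) mm in the carrier's axes, 20 (x) by 16 (y) by 52 (z) mm; best pinched from above across its 16 mm (fingers closing along the carrier's y).
- stand: Open wooden box, fixed to the bench, 72 x 116 mm, 45 mm high, walls and floor 9 mm thick, in which the carrier's foot stands loosely. Origin at the centre of its underside, axes as the carrier's at the start. Lift the carrier 45 mm or more straight up to clear it.
- rack: Curing rack, fixed. Origin on the bench below the middle of the rail; y along the rail, -x its front (towards the robot), z up. Steel rail 12 mm thick, axis at x = 0, z = 190 mm, y -240 to +240, on 16 mm posts at its ends (up to z = 201). Base plate 8 mm high, x -30 to 100. The rail is open from above for y below 15 mm; the lamp covers the rest. The carrier hangs with its axes along the rack's.
- rail_mid (a point): Middle of the rail, on its axis, at (0, 0, 190) mm in the rack's axes.
- lamp_corner (a point): Lower front corner of the flat white lamp head at its -y end, (4, 15, 215) mm in the rack's axes. The head spans x 4 to 96, y 15 to 230, z 213 to 248 mm, on a column behind the rail's +y end. It leaves 19 mm above the rail: enough to slide a hung carrier under it, too little to hook one on or off there (that takes 23 mm of lift).
- plunger (a joint): How far the touch switch's red plunger is pressed in, m: 0 out, 0.012 hard home; spring 0.5 N at first touch, 2 N at 6 mm, 3.5 N at the end. The yellow switch is clamped on the rail under the lamp, its place not measured (find it by touch or sight): the 16 mm cap, in front of the rail, meets the carrier's +y hook with the carrier's origin 70 to 145 mm from rail_mid along the rack's +y.
- blank: Bystander: loose round slate blank, 100 mm diameter, 26 mm high; origin at the centre of its underside.
- whetstone: Bystander: loose whetstone on a wooden base, 50 x 160 mm (along its y), 34 mm high; origin at the centre of its underside.
- chisel: Bystander: loose carving chisel lying along its x, from -80 to +97 mm, 14 mm thick; origin on its underside.
Not all that is in view belongs to the job. Several things have the shape of the carrier; the one meant has the colours described above.

How it is judged:
On the way:
1. the carrier hangs with both hooks on the open part of the rail, before the lamp (z of carrier in the frame of rail_mid between -0.005 and 0.005 m and x of carrier in the frame of rail_mid between -0.006 and 0.006 m and y of carrier in the frame of rail_mid below -0.015 m and angle between carrier's own z axis and vertical below 0.3 rad and angle between the y axis of carrier and the y axis of rack, either way round below 0.12 rad), for 0.2 s.
At the end, for the whole second after the job is handed in: The carrier hangs at rest by both hooks (origin within 4 mm of the rail's axis, tilt under 0.2 rad, along the rail within 0.08 rad), under the lamp, holding the plunger 2 to 9.5 mm in; each bystander has moved less than 15 mm (value of joint plunger between 0.002 and 0.0095 m and y of carrier in the frame of rail_mid above 0.05 m and z of carrier in the frame of rail_mid between -0.004 and 0.003 m and x of carrier in the frame of rail_mid between -0.004 and 0.004 m and angle between carrier's own z axis and vertical below 0.2 rad and angle between the y axis of carrier and the y axis of rack, either way round below 0.08 rad and distance of each of blank, whetstone, chisel from where it was at the start of the episode below 0.015 m and linear speed of carrier below 0.03 m/s); the robot touches nothing.
It fails at once if the switch's plunger is driven home (over 11 mm of its 12) (value of joint plunger above 0.011 m).
It fails at once if a bystander is shifted by more than 15 mm (distance of any of blank, whetstone, chisel from where it was at the start of the episode above 0.015 m).
It also fails if it takes over 59 s, if anything falls off the work surface, if the arm or the gripper's body presses on something with over 40 N, if the wrist force passes 120 N, or if a joint passes its speed limit or range.

## Working session

There is one attempt and no reset: what is moved stays moved. The work goes in short steps, Python scripts to look and compute and a shell command to move; the robot and the scene stay as the last step left them, time stands still between calls to the robot, and variables do not carry over. Pictures are saved under pics/ and viewed, about 8 in all and at most 12, crops included, and the job is handed in when it is done.

```bash
mkdir -p pics; ls
python3 - <<'E'
from bench import ctrl, viewer
import cv2
o=ctrl.get_obs(); print(o['time_s'],o['eef_pos'],o['eef_rot'],o['opening'],ctrl.grip_point_offset)
for n in ["scene","side"]:
    im=viewer.camera(n); cv2.imwrite(f"pics/{n}0.png",im[:,:,::-1]); c=viewer.get_calibration(n); print(n,c)
E
```

```text
pics
0.0 [ 0.15988584 -0.55176092  0.23040378] [-8.51982679e-04  9.90091356e-01  1.40422133e-01  7.03347741e-05] 1.0021874747930777 0.0187
scene {'camera_matrix': array([[550.16012527,   0.        , 321.26968549],
       [  0.        , 550.16012527, 238.5095578 ],
       [  0.        ,   0.        ,   1.        ]]), 'R': array([[ 0.59898401,  0.80068007,  0.01138338],
       [ 0.63252818, -0.46437754, -0.61988838],
       [-0.49104609,  0.37850353, -0.78460743]]), 't': array([-0.309449  , -0.21417949,  1.73107771])}
side {'camera_matrix': array([[548.91661189,   0.        , 326.58251033],
       [  0.        , 548.91661189, 242.9617562 ],
       [  0.        ,   0.        ,   1.        ]]), 'R': array([[-0.79700305, -0.60394619, -0.00592776],
       [-0.38776751,  0.51919628, -0.76162431],
       [ 0.46305777, -0.6047183 , -0.64799173]]), 't': array([0.3706986 , 0.28999257, 1.08756305])}
```

View pics/scene0.png

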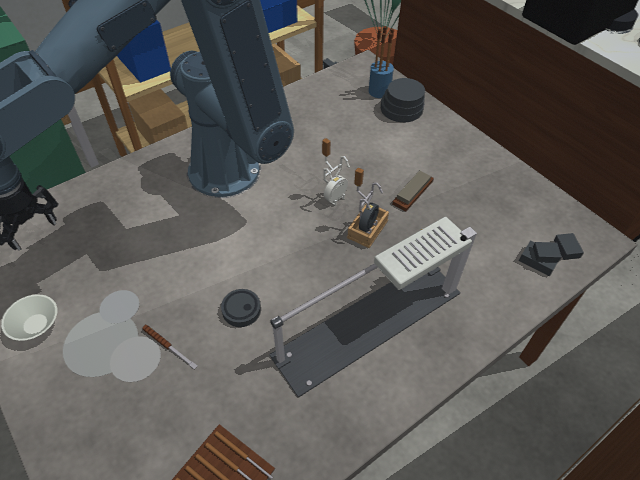

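View pics/side0.png

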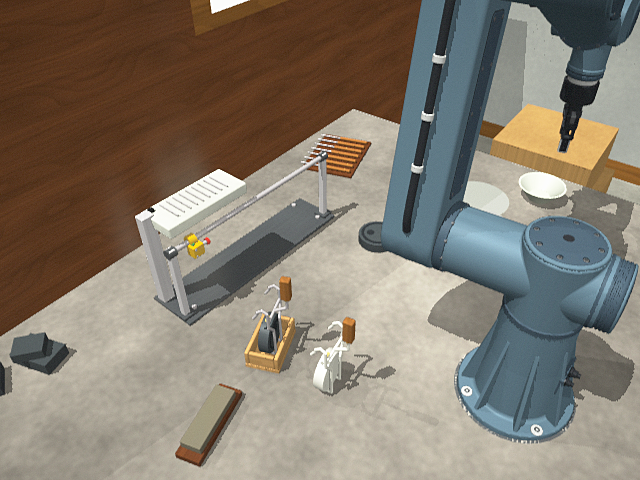

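Two things could be taken for the carrier:
- Dark-disc one in the box: grip at scene (359,177), side (286,289).
- White-disc one standing free: grip at scene (326,147), side (349,330).

I choose the dark one in the wooden stand. The rack runs from scene (277,322) to (470,237). The yellow switch with its red plunger is at side (197,244). Next is a close crop to check.

Run:
```python
import cv2, numpy as np
s=cv2.imread('pics/scene0.png'); d=cv2.imread('pics/side0.png')
def c(im,x,y,w,h,W,H): return cv2.resize(im[y:y+h,x:x+w],(W,H),interpolation=cv2.INTER_CUBIC)
a=c(s,320,150,80,100,400,500)[:300]; 
top=np.hstack([c(s,330,160,80,60,400,300),c(d,240,270,80,60,400,300)])
bot=np.hstack([c(s,265,210,220,165,400,300),c(d,140,140,200,150,400,300)])
cv2.imwrite('pics/crop1.png',np.vstack([top,bot]))
for n,im in (('scene',s),('side',d)):
    h=cv2.cvtColor(im,cv2.COLOR_BGR2HSV)
    for nm,lo,hi in (('grip',(5,150,60),(15,255,220)),('yellow',(22,180,120),(32,255,255)),('red',(0,170,120),(6,255,255))):
        m=cv2.inRange(h,lo,hi); k,_,st,ce=cv2.connectedComponentsWithStats(m)
        print(n,nm,[(st[i].tolist(),ce[i].round(1).tolist()) for i in range(1,k) if st[i,4]>15])
```

```text
scene grip [([355, 27, 22, 27, 234], [366.8, 38.9]), ([393, 30, 5, 9, 28], [394.7, 33.8]), ([384, 34, 5, 9, 17], [386.4, 38.7]), ([143, 325, 12, 8, 17], [148.2, 328.6]), ([156, 333, 14, 15, 21], [163.1, 339.9])]
scene yellow []
scene red []
side grip [([0, 0, 421, 336, 72270], [164.6, 108.0]), ([480, 122, 15, 14, 66], [486.7, 127.7]), ([494, 125, 9, 7, 24], [498.1, 128.1]), ([317, 137, 54, 41, 1010], [344.3, 155.8]), ([610, 160, 30, 23, 162], [626.9, 171.2]), ([308, 166, 10, 6, 40], [313.5, 168.1]), ([280, 277, 12, 24, 209], [285.2, 288.3]), ([343, 318, 12, 25, 230], [348.4, 329.8]), ([176, 384, 66, 82, 598], [206.5, 437.1])]
side yellow [([186, 234, 19, 24, 188], [193.9, 245.5])]
side red [([204, 238, 6, 6, 16], [207.2, 240.1])]
```

View pics/crop1.png

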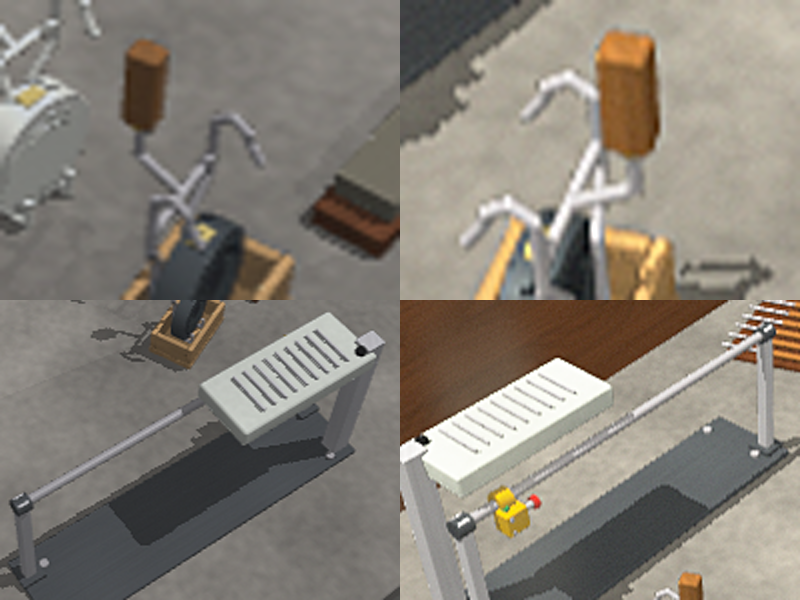

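The crop confirms the choice: a dark disc with a yellow label, in the box, grip towards the robot and hooks open away from it. Now I triangulate.

```bash
cat > h.py <<'E'
import numpy as np, cv2, json
from bench import ctrl, viewer
def ray(c,p):
    K,R,t=[np.array(c[k],float) for k in ('camera_matrix','R','t')]
    d=R.T@np.linalg.solve(K,[p[0],p[1],1.]); return -R.T@t, d/np.linalg.norm(d)
def tri(c1,p1,c2,p2):
    (a,u),(b,v)=ray(c1,p1),ray(c2,p2)
    s,t=np.linalg.lstsq(np.c_[u,-v],b-a,rcond=None)[0]
    P,Q=a+s*u,b+t*v; return (P+Q)/2, np.linalg.norm(P-Q)
def onz(c,p,z):
    a,u=ray(c,p); return a+u*(z-a[2])/u[2]
def proj(c,X):
    K,R,t=[np.array(c[k],float) for k in ('camera_matrix','R','t')]
    x=K@(R@np.array(X)+t); return x[:2]/x[2]
E
python3 - <<'E'
from h import *
S,D=viewer.get_calibration('scene'),viewer.get_calibration('side')
print(ray(S,(0,0))[0],ray(D,(0,0))[0])
f=lambda u,v:(330+u/5,160+v/5); g=lambda u,v:(240+(u-400)/5,270+v/5)
f2=lambda u,v:(265+u*.55,210+(v-300)*.55); g2=lambda u,v:(140+(u-400)/2,140+(v-300)/2)
for n,a,b in [('grip',f(146,86),g(628,94)),('apexA',f(215,118),g(500,205)),('tipA',f(262,163),g(465,242)),('apexB',f(157,203),g(565,78)),('tipB',f(210,243),g(525,117)),
 ('cap-y',f2(22,502),g2(768,332)),('lampc',f2(203,402),g2(612,402)),('lamptop',f2(200,384),g2(612,385))]:
    P,e=tri(S,a,D,b); print(n,P.round(4),round(e,4))
print('cap+y',onz(D,g2(460,523),.195),'red',onz(D,(207.2,240.1),.19),'cap-y side',onz(D,g2(768,332),.195),onz(S,f2(22,502),.195))
E
```

```text
[ 1.1708685  -0.50690953  1.22897163] [-0.09570691  0.73098822  0.92779466]
grip [0.4137 0.1971 0.1906] 0.0037
apexA [0.4336 0.2409 0.1553] 0.0101
tipA [0.4532 0.2522 0.1304] 0.0029
apexB [0.4612 0.1754 0.1543] 0.0064
tipB [0.4804 0.1899 0.1313] 0.0063
cap-y [ 0.6436 -0.2206  0.1918] 0.0073
lampc [0.6716 0.0329 0.215 ] 0.0075
lamptop [0.6635 0.0344 0.2423] 0.0033
cap+y [0.66629221 0.25849486 0.195     ] red [0.63713544 0.18450038 0.19      ] cap-y side [ 0.6383875  -0.21974792  0.195     ] [ 0.64812746 -0.21915586  0.195     ]
```

```bash
cat >> h.py <<'E'
from scipy.spatial.transform import Rotation as Rot
def tool():
    o=ctrl.get_obs(); w,x,y,z=o['eef_rot']; R=Rot.from_quat([x,y,z,w]).as_matrix(); return o,np.array(o['eef_pos']),R
def plan(target,yaw=None):
    "shift to target (in travel units, tool axes) then remaining turn (dr units) to tool z down, tool x at yaw"
    o,p,R=tool(); d=R.T@(np.array(target)-p)/.15
    print('at',p.round(4),'shift',d.round(3),'rows>=',round(np.linalg.norm(d)/.27,1),end=' ')
    if yaw is not None:
        c,s=np.cos(yaw),np.sin(yaw); G=np.array([[c,s,0],[s,-c,0],[0,0,-1]])
        r=Rot.from_matrix(R.T@G).as_rotvec()/np.radians(30); print('turn',r.round(3),'rows>=',round(np.linalg.norm(r)/.238,1),end='')
    print()
E
python3 - <<'E'
from h import *
S,D=viewer.get_calibration('scene'),viewer.get_calibration('side')
print('decoy grip',tri(S,(326,147),D,(348.6,330)))
o,p,R=tool(); c=viewer.get_calibration('wrist'); C=ray(c,(0,0))[0]
print('cam in tool',R.T@(C-p),'cam axes in tool',(np.array(c['R'])@R).round(3).tolist(),c['camera_matrix'][0][0])
plan([.45,-.2,.36]); plan([.45,-.2,.36],.4)
E
```

```text
decoy grip (array([0.26282001, 0.20251371, 0.18319129]), np.float64(0.0020265169350496353))
cam in tool [ 7.07880744e-02  1.35563229e-04 -1.43627500e-01] cam axes in tool [[-0.001, 1.0, 0.001], [-0.96, -0.0, -0.281], [-0.281, -0.001, 0.96]] 392.8182262127127
at [ 0.1599 -0.5518  0.2305] shift [ 2.51  -1.717 -0.86 ] rows>= 11.7 
at [ 0.1599 -0.5518  0.2305] shift [ 2.51  -1.717 -0.86 ] rows>= 11.7 turn [-0.003 -0.001 -0.226] rows>= 0.9
```

```bash
python3 -m handwheel '[{"travel":[0.1,-0.07,-0.08],"dr":[0,0,0]},{"travel":[0.19,-0.13,-0.07],"dr":[0,0,0]},{"travel":[0.19,-0.13,-0.07],"dr":[0,0,0]},{"travel":[0.19,-0.13,-0.07],"dr":[0,0,0]},{"travel":[0.19,-0.13,-0.07],"dr":[0,0,0]},{"travel":[0.19,-0.13,-0.07],"dr":[0,0,0]},{"travel":[0.19,-0.13,-0.07],"dr":[0,0,0]},{"travel":[0.19,-0.13,-0.07],"dr":[0,0,0]},{"travel":[0.19,-0.13,-0.07],"dr":[0,0,0]},{"travel":[0.19,-0.13,-0.07],"dr":[0,0,0]},{"travel":[0.19,-0.13,-0.07],"dr":[0,0,0]},{"travel":[0.19,-0.13,-0.07],"dr":[0,0,0]},{"travel":[0.19,-0.13,-0.07],"dr":[0,0,0]},{"travel":[0.1,-0.07,0],"dr":[0,0,0]}]'; python3 -c "
from h import *
plan([.36,.12,.36],.4)"
```

```text
time_s: 1.27
eef_pos: [0.4544, -0.1886, 0.3704]
eef_rot: [-0.007, 0.991, 0.135, -0.0]
wrist_force: [0.4, -1.1, -0.2]
opening: 1.005
at [ 0.4544 -0.1886  0.3704] shift [-0.056 -2.149  0.1  ] rows>= 8.0 turn [-0.027 -0.005 -0.247] rows>= 1.0
```

```bash
python3 -m handwheel '[{"travel":[0,-0.15,0.01],"dr":[0,0,0]},{"travel":[0,-0.24,0.01],"dr":[0,0,0]},{"travel":[0,-0.24,0.01],"dr":[0,0,0]},{"travel":[0,-0.24,0.01],"dr":[0,0,0]},{"travel":[0,-0.24,0.01],"dr":[0,0,0]},{"travel":[-0.01,-0.24,0.01],"dr":[0,0,0]},{"travel":[-0.01,-0.24,0.01],"dr":[0,0,0]},{"travel":[-0.01,-0.24,0.01],"dr":[0,0,0]},{"travel":[-0.01,-0.2,0.01],"dr":[0,0,0]},{"travel":[-0.01,-0.12,0.01],"dr":[0,0,0]},{"travel":[0,0,0],"dr":[-0.02,0,-0.12]},{"travel":[0,0,0],"dr":[0,0,-0.12]},{"travel":[0,0,0],"dr":[0,0,0]}]' 0
python3 - <<'E'
from h import *
plan([.36,.12,.36],.4)
c=viewer.get_calibration('wrist'); im=viewer.camera('wrist'); cv2.imwrite('pics/w1.png',im[:,:,::-1]); np.savez('pics/w1.npz',**c)
print('pred grip',proj(c,[.4137,.197,.19]))
E
```

```text
time_s: 2.35
eef_pos: [0.3526, 0.139, 0.3555]
eef_rot: [-0.004, 0.979, 0.204, -0.001]
wrist_force: [0.2, -0.7, 0.4]
opening: 0.499
at [0.3526 0.139  0.3555] shift [-0.005  0.136 -0.032] rows>= 0.5 turn [-0.017  0.001  0.02 ] rows>= 0.1
pred grip [281.73538671 108.01225463]
```

View pics/w1.png

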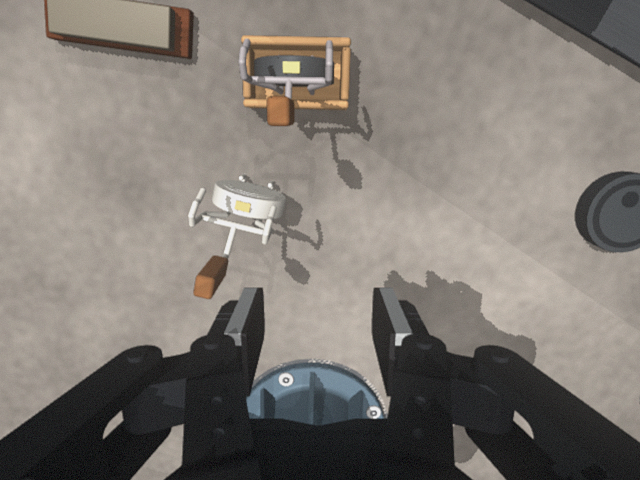

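The wrist view shows the chosen grip at (280,110), the carrier in its stand, nearly parallel to the tool's axes. The white decoy is at (210,277), clear to the robot's side. I go above the grip and look again from there.

```bash
python3 -c "
from h import *
plan([.414,.197,.27],.41)"; python3 -m handwheel '[{"travel":[0.15,-0.05,0.05],"dr":[-0.02,0,0]},{"travel":[0.15,-0.05,0.1],"dr":[0,0,0]},{"travel":[0.15,-0.05,0.1],"dr":[0,0,0]},{"travel":[0.08,-0.05,0.13],"dr":[0,0,0]},{"travel":[0,-0.02,0.13],"dr":[0,0,0]},{"travel":[0,0,0.06],"dr":[0,0,0]},{"travel":[0,0,0],"dr":[0,0,0]},{"travel":[0,0,0],"dr":[0,0,0]}]'
python3 - <<'E'
from h import *
plan([.414,.197,.27],.41)
c=viewer.get_calibration('wrist'); im=viewer.camera('wrist')[:,:,::-1]; cv2.imwrite('pics/w2.png',im); np.savez('pics/w2.npz',**c)
c1=dict(np.load('pics/w1.npz')); i1=cv2.imread('pics/w1.png')
ce={}
for k,i in ((1,i1),(2,im)):
    m=cv2.inRange(cv2.cvtColor(np.ascontiguousarray(i),cv2.COLOR_BGR2HSV),(4,130,60),(15,255,230))
    n,_,st,cc=cv2.connectedComponentsWithStats(m)
    for j in range(1,n):
        if st[j,4]>200: print(k,st[j],cc[j])
print('pred centre, top',proj(c,[.4137,.197,.19]),proj(c,[.4137,.197,.2166]))
E
```

```text
at [0.3527 0.1388 0.3554] shift [ 0.529 -0.189  0.571] rows>= 3.0 turn [-0.018  0.001 -0.006] rows>= 0.1
time_s: 3.07
eef_pos: [0.4177, 0.1998, 0.267]
eef_rot: [0.002, 0.982, 0.191, 0.001]
wrist_force: [-0.7, 0.3, -0.2]
opening: 0.506
at [0.4177 0.1998 0.267 ] shift [-0.03   0.008 -0.02 ] rows>= 0.1 turn [ 0.007 -0.003 -0.049] rows>= 0.2
1 [174   8  15  48 286] [183.30769231  27.24475524]
1 [267  96  23  30 571] [277.71103327 110.34676007]
1 [194 276  19  22 302] [203.04635762 286.85099338]
2 [306 256  28  33 704] [319.83948864 270.73721591]
pred centre, top [319.35967797 252.63823462] [319.69752639 268.91155689]
```

View pics/w2.png

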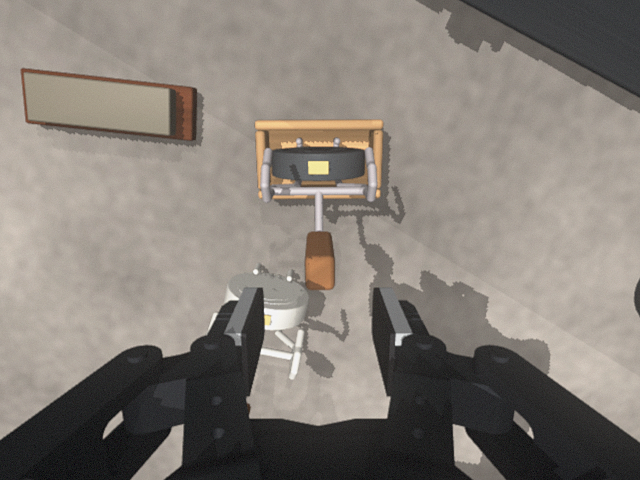

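Run:
```python
from h import *
S,D=viewer.get_calibration('scene'),viewer.get_calibration('side')
c1,c2=[dict(np.load(f'pics/w{k}.npz')) for k in (1,2)]
print('front edge',tri(c1,(279.5,126),c2,(320,290)))
print('top centre S',tri(S,(360,169.6),c2,(320,278)),'D',tri(D,(240+226/5,270+40/5),c2,(320,278)))
print('top centre SD',tri(S,(360,169.6),D,(240+226/5,270+40/5)))
print('label', tri(c1,(291,67.5),c2,(318,168)))
# hook apex approx: bar corners
print('bar', tri(c1,(250,82),c2,(270,190)),tri(c1,(331,80.5),c2,(369,190)))
```

```text
front edge (array([0.40213044, 0.19174195, 0.21502683]), np.float64(0.0007318674994433554))
top centre S (array([0.41344098, 0.19681947, 0.22063803]), np.float64(0.00588476075377862)) D (array([0.41065961, 0.19592682, 0.22034787]), np.float64(0.000910171052544128))
top centre SD (array([0.4135844 , 0.19686268, 0.21865437]), np.float64(0.00471577043704386))
label (array([0.44980097, 0.21203431, 0.09688805]), np.float64(0.0001482674425434688))
bar (array([0.42205133, 0.24053684, 0.11141928]), np.float64(0.0003229849906612352)) (array([0.45185041, 0.17220262, 0.12327449]), np.float64(0.00047759087744669263))
```

```bash
python3 -c "
from h import *
plan([.412,.196,.172],.385)"; python3 -m handwheel '[{"travel":[-0.043,0.015,0.0],"dr":[0,0,0]},{"travel":[0,0,0],"dr":[0,0,0]},{"travel":[0,0,0.12],"dr":[0,0,0]},{"travel":[0,0,0.15],"dr":[0,0,0]},{"travel":[0,0,0.12],"dr":[0,0,0]},{"travel":[0,0,0.1],"dr":[0,0,0]},{"travel":[0,0,0.06],"dr":[0,0,0]},{"travel":[0,0,0],"dr":[0,0,0]},{"travel":[0,0,0],"dr":[0,0,0]}]'; python3 -c "
from h import *
plan([.412,.196,.172],.385)"
```

```text
at [0.4178 0.1997 0.2673] shift [-0.046  0.006  0.635] rows>= 2.4 turn [ 0.007 -0.004 -0.001] rows>= 0.0
time_s: 3.87
eef_pos: [0.4187, 0.1926, 0.1936]
eef_rot: [0.002, 0.982, 0.188, 0.012]
wrist_force: [0.7, -0.4, -0.0]
opening: 0.502
at [0.4187 0.1926 0.1936] shift [-0.037 -0.039  0.143] rows>= 0.6 turn [ 0.017 -0.045 -0.014] rows>= 0.2
```

```bash
python3 -m handwheel '[{"travel":[-0.02,-0.02,0.05],"dr":[0.01,-0.025,0]},{"travel":[-0.02,-0.02,0.05],"dr":[0.01,-0.025,0]},{"travel":[0,0,0.04],"dr":[0,0,0]},{"travel":[0,0,0],"dr":[0,0,0]},{"travel":[0,0,0],"dr":[0,0,0]}]'; python3 -c "
from h import *
plan([.412,.196,.172],.385)"
```

```text
time_s: 4.28
eef_pos: [0.4127, 0.1967, 0.1741]
eef_rot: [-0.001, 0.982, 0.188, 0.0]
wrist_force: [0.6, 0.2, 0.4]
opening: 0.5
at [0.4127 0.1967 0.1741] shift [-0.006  0.003  0.014] rows>= 0.1 turn [-0.003 -0.001 -0.014] rows>= 0.1
```

Close on the grip, then lift 60 mm straight up.

```bash
python3 -m handwheel '[{"travel":[0,0,0.01],"dr":[0,0,0]},{"travel":[0,0,0],"dr":[0,0,0]},{"travel":[0,0,0],"dr":[0,0,0]},{"travel":[0,0,0],"dr":[0,0,0]},{"travel":[0,0,0],"dr":[0,0,0]},{"travel":[0,0,0],"dr":[0,0,0]},{"travel":[0,0,0],"dr":[0,0,0]}]' -1; python3 -c "
from h import *
plan([.412,.196,.172],.385); o=ctrl.get_obs(); print(o['torque'])"
```

```text
time_s: 4.87
eef_pos: [0.4128, 0.1969, 0.1727]
eef_rot: [-0.001, 0.982, 0.188, 0.0]
wrist_force: [-0.7, 0.8, -1.0]
opening: 0.179
at [0.4128 0.1969 0.1727] shift [-0.007  0.003  0.005] rows>= 0.0 turn [-0.003 -0.002 -0.014] rows>= 0.1
[0.03710405 0.02125122 0.03391016]
```

```bash
python3 -m handwheel '[{"travel":[0,0,-0.04],"dr":[0,0,0]},{"travel":[0,0,-0.08],"dr":[0,0,0]},{"travel":[0,0,-0.08],"dr":[0,0,0]},{"travel":[0,0,-0.08],"dr":[0,0,0]},{"travel":[0,0,-0.08],"dr":[0,0,0]},{"travel":[0,0,-0.08],"dr":[0,0,0]},{"travel":[0,0,-0.04],"dr":[0,0,0]},{"travel":[0,0,0],"dr":[0,0,0]}]'; python3 -c "
from h import *
plan([.412,.196,.242],.385); o=ctrl.get_obs(); print(o['torque'])"
```

```text
time_s: 5.53
eef_pos: [0.4067, 0.1954, 0.243]
eef_rot: [-0.001, 0.982, 0.188, -0.008]
wrist_force: [0.1, -0.0, -5.5]
opening: 0.176
at [0.4067 0.1954 0.243 ] shift [0.034 0.009 0.006] rows>= 0.1 turn [-0.009  0.031 -0.014] rows>= 0.1
[-0.07715467  0.20644238 -0.02020494]
```

Lifted (5.5 N, about 0.56 kg). Carry it to a spot in front of the open rail, then turn.

```bash
python3 -c "
from h import *
plan([.548,-.066,.256],-.048)"
```

```text
at [0.4067 0.1954 0.243 ] shift [ 0.231  1.967 -0.099] rows>= 7.3 turn [-0.002  0.032  0.813] rows>= 3.4
```

```bash
python3 -m handwheel '[{"travel":[0,0.04,-0.05],"dr":[0,0.03,0]},{"travel":[0.01,0.08,-0.05],"dr":[0,0,0]},{"travel":[0.02,0.14,0],"dr":[0,0,0]},{"travel":[0.02,0.18,0],"dr":[0,0,0]},{"travel":[0.02,0.2,0],"dr":[0,0,0]},{"travel":[0.02,0.2,0],"dr":[0,0,0]},{"travel":[0.02,0.2,0],"dr":[0,0,0]},{"travel":[0.02,0.2,0],"dr":[0,0,0]},{"travel":[0.02,0.2,0],"dr":[0,0,0]},{"travel":[0.02,0.18,0],"dr":[0,0,0]},{"travel":[0.02,0.14,0],"dr":[0,0,0]},{"travel":[0.02,0.1,0],"dr":[0,0,0]},{"travel":[0,0.06,0],"dr":[0,0,0]},{"travel":[0,0.03,0],"dr":[0,0,0]},{"travel":[0,0,0],"dr":[0,0,0.08]},{"travel":[0,0,0],"dr":[0,0,0.15]},{"travel":[0,0,0],"dr":[0,0,0.19]},{"travel":[0,0,0],"dr":[0,0,0.19]},{"travel":[0,0,0],"dr":[0,0,0.14]},{"travel":[0,0,0],"dr":[0,0,0.06]}]'; python3 -c "
from h import *
plan([.548,-.066,.256],-.048)"
```

```text
time_s: 7.2
eef_pos: [0.5405, -0.0771, 0.2475]
eef_rot: [-0.004, 1.0, -0.029, -0.008]
wrist_force: [-0.3, -0.5, -5.4]
opening: 0.181
at [ 0.5405 -0.0771  0.2475] shift [ 0.044 -0.077 -0.057] rows>= 0.4 turn [-0.016  0.032 -0.018] rows>= 0.2
```

```bash
python3 -m handwheel '[{"travel":[0.02,-0.04,-0.03],"dr":[-0.01,0.02,-0.01]},{"travel":[0.02,-0.04,-0.03],"dr":[-0.01,0.015,-0.01]},{"travel":[0,0,0],"dr":[0,0,0]},{"travel":[0,0,0],"dr":[0,0,0]},{"travel":[0,0,0],"dr":[0,0,0]}]'
python3 - <<'E'
from h import *
plan([.548,-.066,.256],-.048)
o,p,R=tool(); print(p,o['eef_rot'])
for n in ('scene','side','wrist'):
    c=viewer.get_calibration(n); im=viewer.camera(n)[:,:,::-1]; cv2.imwrite(f'pics/{n}3.png',im); np.savez(f'pics/{n}3.npz',**c)
    print(n,proj(c,p),proj(c,[.651,-.07,.19]))
a=cv2.imread('pics/scene3.png'); b=cv2.imread('pics/side3.png'); w=cv2.imread('pics/wrist3.png')
f=lambda i,x,y,wd,h,W,H:cv2.resize(i[y:y+h,x:x+wd],(W,H),interpolation=cv2.INTER_CUBIC)
cv2.imwrite('pics/c3.png',np.vstack([np.hstack([f(a,250,210,160,120,400,300),f(b,190,120,160,120,400,300)]),f(w,0,0,640,240,800,300)]))
E
```

```text
time_s: 7.62
eef_pos: [0.5467, -0.0602, 0.2575]
eef_rot: [0.001, 1.0, -0.019, 0.001]
wrist_force: [0.2, -0.4, -4.7]
opening: 0.178
at [ 0.5467 -0.0602  0.2575] shift [0.01  0.038 0.01 ] rows>= 0.2 turn [ 0.002 -0.005  0.018] rows>= 0.1
[ 0.5466902  -0.06023928  0.25753976] [ 6.64425980e-04  9.99814824e-01 -1.91945410e-02  1.20213090e-03]
scene [309.13935092 238.48525979] [333.1134213  288.51310226]
side [312.90308868 175.1914119 ] [281.68634159 182.7522772 ]
wrist [316.30319796 303.49620583] [327.9161981   48.11387692]
```

View pics/c3.png

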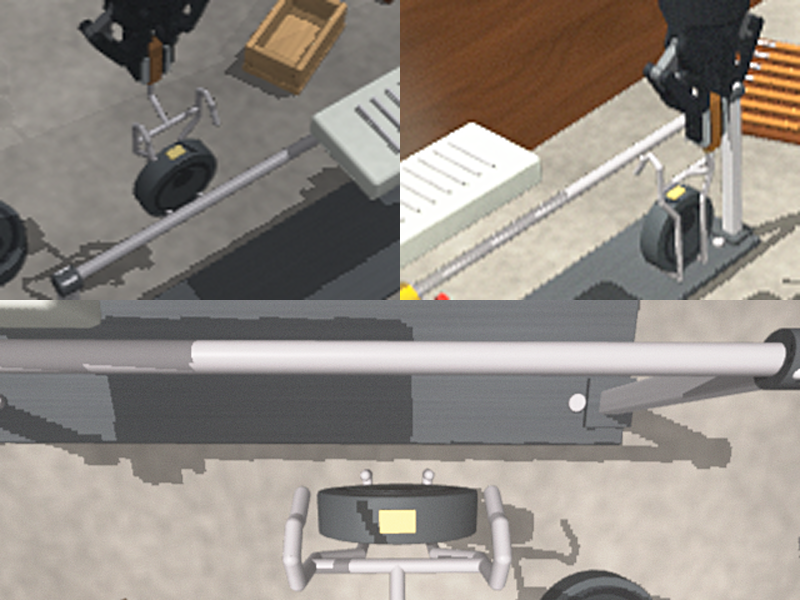

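The wrist view shows the open rail lying almost level across the top, with both hook tips below it at about (241,152) and (396,152). The carrier hangs square and the rail is clear. Next I fit the rail and triangulate it and the tips.

Run:
```python
from h import *
cs,cd,cw=[dict(np.load(f'pics/{n}3.npz')) for n in ('scene','side','wrist')]
w=cv2.imread('pics/wrist3.png'); g=cv2.cvtColor(w,cv2.COLOR_BGR2GRAY)
pts=[]
for u in range(170,610,10):
    col=g[20:75,u].astype(int); r=np.where(col>165)[0]
    if len(r)>8: pts.append((u,20+r[0]-.5,20+r[-1]+.5))
pts=np.array(pts); top=np.polyfit(pts[:,0],pts[:,1],1); bot=np.polyfit(pts[:,0],pts[:,2],1); print('rail edges',top,bot,len(pts))
mid=(top+bot)/2
o,p,R=tool()
P1,P2=[onz(cw,(u,np.polyval(mid,u)),.19) for u in (170,600)]
print('rail pts @.19',P1,P2,'yaw',np.arctan2(-(P2-P1)[0]*-1,abs((P2-P1)[1]))*np.sign(1),'tool yaw',np.arctan2(R[1,0],R[0,0]))
# height: plane through wrist camera and rail, cut by scene rays on the rail axis
a,u1=ray(cw,(170,np.polyval(mid,170))); _,u2=ray(cw,(600,np.polyval(mid,600))); n=np.cross(u1,u2)
for nm,c,q in (('S',cs,(250+100/2.5,210+261/2.5)),('S',cs,(250+250/2.5,210+175/2.5)),('D',cd,(190+210/2.5,120+165/2.5)),('D',cd,(190+150/2.5,120+198/2.5))):
    b,v=ray(c,q); print(nm,'rail',(b+v*(n@(a-b))/(n@v)).round(4))
for nm,q,s in (('tip+',(241.6,152),(250+216/2.5,210+120/2.5)),('tip-',(396,152),(250+148/2.5,210+153/2.5))):
    print(nm,tri(cw,q,cs,s))
# predicted by carrier model from TCP
x,yl=R[:,0],-R[:,1]; O=p+x*.038-np.array([0,0,.028])
for y in (.035,-.035): X=O+x*.019+yl*y+[0,0,-.014]; print('model tip',X,proj(cw,X),proj(cs,X),proj(cd,X))
print('O',O)
```

```text
rail edges [-3.02396054e-02  4.15286117e+01] [1.01338971e-02 5.28711769e+01] 44
rail pts @.19 [0.65526828 0.0073936  0.19      ] [ 0.6487959  -0.20316863  0.19      ] yaw -0.03072887144190538 tool yaw -0.039759433125683696
S rail [ 0.6491 -0.1864  0.1913]
S rail [ 0.6546 -0.0242  0.1881]
D rail [ 0.653  -0.045   0.1936]
D rail [0.6542 0.0347 0.2011]
tip+ (array([ 0.60540601, -0.02799871,  0.22151324]), np.float64(0.002185234764296933))
tip- (array([ 0.60131995, -0.0985252 ,  0.22403068]), np.float64(0.0025657095577397977))
model tip [ 0.6048888  -0.02812533  0.21524628] [242.30461159 151.00282314] [335.65411662 259.5867013 ] [284.39986222 188.69437134]
model tip [ 0.60210621 -0.09806995  0.21533635] [393.23354591 150.98798479] [310.14047159 273.74163597] [304.71815345 175.35444931]
O [ 0.58451255 -0.06234241  0.22925697]
```

```bash
python3 -m handwheel '[{"travel":[0,0,0.025],"dr":[0,0,0.02]},{"travel":[0.02,0,0.02],"dr":[0,0,0]},{"travel":[0.06,0,0],"dr":[0,0,0]},{"travel":[0.08,0,0],"dr":[0,0,0]},{"travel":[0.08,0,0],"dr":[0,0,0]},{"travel":[0.07,0,0],"dr":[0,0,0]},{"travel":[0.05,0,0],"dr":[0,0,0]},{"travel":[0.03,0,0],"dr":[0,0,0]},{"travel":[0,0,0],"dr":[0,0,0]},{"travel":[0,0,0],"dr":[0,0,0]}]'; python3 -c "
from h import *
plan([.614,-.064,.251],-.048)"
```

```text
time_s: 8.6
eef_pos: [0.61, -0.0658, 0.2463]
eef_rot: [0.0, 1.0, -0.027, -0.001]
wrist_force: [-0.2, -0.4, -5.1]
opening: 0.18
at [ 0.61   -0.0658  0.2463] shift [ 0.026 -0.014 -0.032] rows>= 0.2 turn [ 0.001  0.003 -0.012] rows>= 0.1
```

```bash
python3 -m handwheel '[{"travel":[0.02,-0.01,-0.02],"dr":[0,0,-0.01]},{"travel":[0.01,0,-0.01],"dr":[0,0,0]},{"travel":[0,0,0],"dr":[0,0,0]},{"travel":[0,0,0],"dr":[0,0,0]}]'
python3 - <<'E'
from h import *
plan([.614,-.064,.251],-.048)
ims=[]
o,p,R=tool(); x,yl=R[:,0],-R[:,1]; O=p+x*.038-np.array([0,0,.028]); print('O',O)
for n,(u,v,w,h) in (('scene',(290,230,80,60)),('side',(240,150,80,60)),('wrist',(200,20,240,180))):
    c=viewer.get_calibration(n); im=viewer.camera(n)[:,:,::-1]; cv2.imwrite(f'pics/{n}4.png',im); np.savez(f'pics/{n}4.npz',**c)
    ims.append(cv2.resize(im[v:v+h,u:u+w],(400,300),interpolation=cv2.INTER_CUBIC))
cv2.imwrite('pics/c4.png',np.vstack([np.hstack(ims[:2]),np.hstack([ims[2],ims[2]*0])]))
E
```

```text
time_s: 8.93
eef_pos: [0.614, -0.0642, 0.2511]
eef_rot: [0.0, 1.0, -0.024, -0.002]
wrist_force: [-0.5, -0.8, -5.2]
opening: 0.18
at [ 0.614  -0.0642  0.2511] shift [ 0.    -0.002  0.   ] rows>= 0.0 turn [ 0.     0.006 -0.001] rows>= 0.0
O [ 0.65191876 -0.06607783  0.22293804]
```

View pics/c4.png

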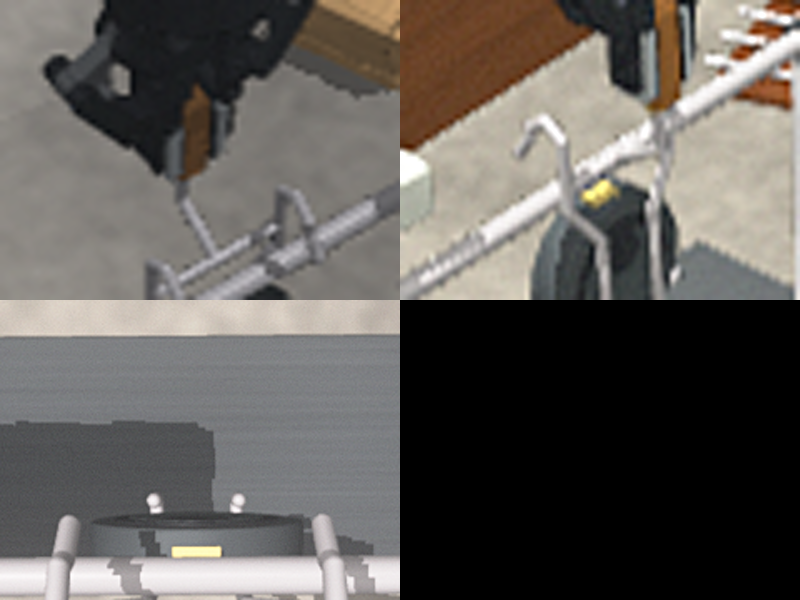

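The rail now lies inside both hooks in all views; in the wrist view it runs level at full-image rows 174 to 198. I check the x offset before lowering.

Run:
```python
from h import *
w=cv2.imread('pics/wrist4.png'); c=dict(np.load('pics/wrist4.npz')); g=cv2.cvtColor(w,cv2.COLOR_BGR2GRAY).astype(float)
sob=cv2.Sobel(cv2.GaussianBlur(g,(3,3),0),cv2.CV_64F,0,1)
for u in (150,180,210,260,340,380,430,470,500):
    a=165+np.argmax(sob[165:184,u]); b=188+np.argmin(sob[188:210,u]); m=(a+b)/2; X=onz(c,(u,m),.19); print(u,a,b,X.round(4))
```

```text
150 175 207 [0.6529 0.0219 0.19  ]
180 175 195 [0.6553 0.0057 0.19  ]
210 175 195 [ 0.6545 -0.01    0.19  ]
260 174 200 [ 0.6522 -0.036   0.19  ]
340 174 194 [ 0.6517 -0.0779  0.19  ]
380 174 200 [ 0.6491 -0.0988  0.19  ]
430 174 195 [ 0.6491 -0.1249  0.19  ]
470 174 194 [ 0.6484 -0.1458  0.19  ]
500 174 194 [ 0.6476 -0.1615  0.19  ]
```

```bash
python3 -m handwheel '[{"travel":[0,0,0.03],"dr":[0,0,0]},{"travel":[0,0,0.04],"dr":[0,0,0]},{"travel":[0,0,0.04],"dr":[0,0,0]},{"travel":[0,0,0.04],"dr":[0,0,0]},{"travel":[0,0,0.03],"dr":[0,0,0]},{"travel":[0,0,0],"dr":[0,0,0]},{"travel":[0,0,0],"dr":[0,0,0]}]'; python3 -c "
from h import *
plan([.614,-.064,.218],-.048)"
```

```text
time_s: 9.67
eef_pos: [0.6136, -0.0643, 0.2203]
eef_rot: [-0.0, 1.0, -0.024, -0.001]
wrist_force: [1.2, -0.2, -4.6]
opening: 0.178
at [ 0.6136 -0.0643  0.2203] shift [ 0.003 -0.002  0.015] rows>= 0.1 turn [-0.     0.005 -0.002] rows>= 0.0
```

```bash
for i in 1 2; do python3 -m handwheel '[{"travel":[0,0,0.012],"dr":[0,0,0]},{"travel":[0,0,0],"dr":[0,0,0]},{"travel":[0,0,0],"dr":[0,0,0]}]'|tail -n +2; done
```

```text
eef_pos: [0.6142, -0.0644, 0.219]
eef_rot: [0.0, 1.0, -0.024, -0.001]
wrist_force: [-0.7, -0.0, -5.6]
opening: 0.181
eef_pos: [0.6149, -0.0646, 0.2183]
eef_rot: [0.0, 1.0, -0.024, 0.0]
wrist_force: [-0.2, -0.5, -3.6]
opening: 0.179
```

```bash
for i in 1 2; do python3 -m handwheel '[{"travel":[0,0,0.012],"dr":[0,0,0]},{"travel":[0,0,0],"dr":[0,0,0]},{"travel":[0,0,0],"dr":[0,0,0]}]'|tail -n +2; done; python3 -c "
from h import *
plan([.614,-.064,.218],-.048);print(ctrl.get_obs()['torque'])"
```

```text
eef_pos: [0.6155, -0.0647, 0.2177]
eef_rot: [0.001, 1.0, -0.024, 0.001]
wrist_force: [0.1, -0.6, -4.2]
opening: 0.179
eef_pos: [0.6155, -0.0647, 0.2176]
eef_rot: [0.001, 1.0, -0.024, 0.002]
wrist_force: [0.4, -0.3, -2.9]
opening: 0.179
at [ 0.6155 -0.0647  0.2176] shift [-0.01  -0.004 -0.003] rows>= 0.0 turn [ 0.003 -0.007 -0.001] rows>= 0.0
[0.05511849 0.07109806 0.01065109]
```

It is seated: the z motion has stopped and the wrist carries only part of the weight, with the origin at about 0.190. Now I slide along the rail's +y (tool -y), first well short of the switch.

```bash
python3 -m handwheel '[{"travel":[0,-0.02,0],"dr":[0,0,0]},{"travel":[0,-0.05,0],"dr":[0,0,0]},{"travel":[0,-0.08,0],"dr":[0,0,0]},{"travel":[0,-0.08,0],"dr":[0,0,0]},{"travel":[0,-0.08,0],"dr":[0,0,0]},{"travel":[0,-0.05,0],"dr":[0,0,0]},{"travel":[0,-0.02,0],"dr":[0,0,0]},{"travel":[0,0,0],"dr":[0,0,0]}]'; python3 -c "
from h import *
plan([.6165,-.01,.218],-.048)
c=viewer.get_calibration('side')
for x in (.63,.637,.645): 
    a,u=ray(c,(207.2,240.1)); print(a+u*(x-a[0])/u[0])"
```

```text
time_s: 11.33
eef_pos: [0.6181, -0.0043, 0.2176]
eef_rot: [0.003, 1.0, -0.025, 0.001]
wrist_force: [0.0, -1.5, -1.4]
opening: 0.177
at [ 0.6181 -0.0043  0.2176] shift [-0.009  0.039 -0.002] rows>= 0.1 turn [ 0.011 -0.006 -0.004] rows>= 0.1
[0.63       0.18982135 0.19718366]
[0.637      0.18460138 0.19013636]
[0.645     0.1786357 0.1820823]
```

```bash
python3 -m handwheel '[{"travel":[0,-0.03,0],"dr":[0.005,0,0]},{"travel":[0,-0.06,0],"dr":[0,0,0]},{"travel":[0,-0.08,0],"dr":[0,0,0]},{"travel":[0,-0.08,0],"dr":[0.005,0,0]},{"travel":[0,-0.08,0],"dr":[0,0,0]},{"travel":[0,-0.08,0],"dr":[0,0,0]},{"travel":[0,-0.08,0],"dr":[0,0,0]},{"travel":[0,-0.08,0],"dr":[0,0,0]},{"travel":[0,-0.06,0],"dr":[0,0,0]},{"travel":[0,-0.03,0],"dr":[0,0,0]},{"travel":[0,0,0],"dr":[0,0,0]},{"travel":[0,0,0],"dr":[0,0,0]}]'
python3 - <<'E'
from h import *
plan([.6227,.105,.218],-.048)
n='side';c=viewer.get_calibration(n); im=viewer.camera(n)[:,:,::-1]; cv2.imwrite('pics/side5.png',im)
o,p,R=tool(); x,yl=R[:,0],-R[:,1]; O=p+x*.038-np.array([0,0,.028]); print('O',O,'hook outer px',proj(c,O+yl*.038),proj(c,O+yl*.038+[0,0,.017]))
cv2.imwrite('pics/c5.png',cv2.resize(im[180:285,160:300],(800,600),interpolation=cv2.INTER_CUBIC))
E
```

```text
time_s: 12.33
eef_pos: [0.6228, 0.1043, 0.2175]
eef_rot: [0.001, 1.0, -0.024, 0.001]
wrist_force: [-1.3, -3.2, -0.0]
opening: 0.181
at [0.6228 0.1043 0.2175] shift [-0.001 -0.005 -0.003] rows>= 0.0 turn [ 0.003 -0.003 -0.002] rows>= 0.0
O [0.66080112 0.10251277 0.18956722] hook outer px [213.98796466 225.20157613] [212.88589244 218.98981187]
```

View pics/c5.png

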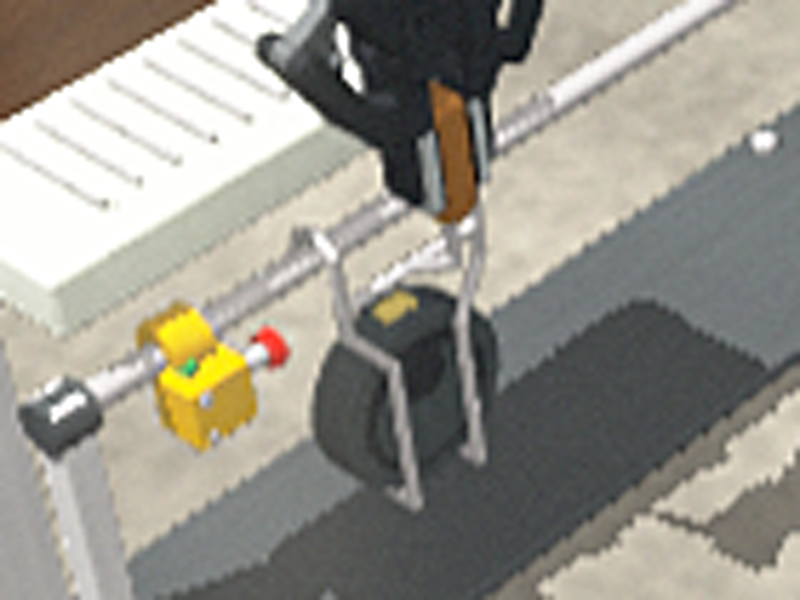

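The carrier is hooked at crop (335,270), and the red cap face at crop (285,345) is about 30 mm further on. I approach in steps and log the force and the red cap's image centroid.

```bash
cat > red.py <<'E'
from h import *
def red():
    im=viewer.camera('side').astype(float)[225:255,190:225]
    w=np.clip(im[:,:,0]-np.maximum(im[:,:,1],im[:,:,2])*1.6-30,0,None); v,u=np.mgrid[225:255,190:225]
    return (w*u).sum()/w.sum(),(w*v).sum()/w.sum(),w.sum()
if __name__=='__main__':
    o,p,R=tool(); c=viewer.get_calibration('side')
    r=np.mean([red() for _ in range(3)],0)
    print('y',p[1].round(4),'x',p[0].round(4),'z',p[2].round(4),'F',np.round(o['wrist_force'],1),'red',r.round(2), 'px/mm',((proj(c,[.637,.195,.19])-proj(c,[.637,.175,.19]))/20).round(3))
E
python3 red.py; python3 -m handwheel '[{"travel":[0,-0.05,0],"dr":[0,0,0]},{"travel":[0,-0.05,0],"dr":[0,0,0]},{"travel":[0,-0.03,0],"dr":[0,0,0]},{"travel":[0,-0.01,0],"dr":[0,0,0]},{"travel":[0,0,0],"dr":[0,0,0]},{"travel":[0,0,0],"dr":[0,0,0]}]'|sed -n 2p; python3 red.py
```

```text
y 0.1044 x 0.6228 z 0.2175 F [ 0.3  0.7 -0.2] red [ 207.26  239.78 1693.67] px/mm [-0.352  0.247]
eef_pos: [0.6237, 0.1233, 0.2176]
y 0.1233 x 0.6237 z 0.2176 F [-2.  -1.6  0.2] red [ 207.26  239.8  1762.8 ] px/mm [-0.352  0.247]
```

```bash
for i in 1 2 3; do python3 -m handwheel '[{"travel":[0,-0.02,0],"dr":[0,0,0]},{"travel":[0,-0.004,0],"dr":[0,0,0]},{"travel":[0,0,0],"dr":[0,0,0]}]' >/dev/null; python3 red.py; done
```

```text
y 0.127 x 0.6239 z 0.2176 F [-1.3 -1.1 -0.1] red [ 207.25  239.77 1738.8 ] px/mm [-0.352  0.247]
y 0.1305 x 0.624 z 0.2176 F [-2.1 -1.5  0.6] red [ 207.28  239.75 1774.4 ] px/mm [-0.352  0.247]
y 0.1341 x 0.6242 z 0.2176 F [-1.3 -0.6  1.5] red [ 207.28  239.75 1757.73] px/mm [-0.352  0.247]
```

```bash
for i in 1 2; do python3 -m handwheel '[{"travel":[0,-0.013,0],"dr":[0,0,0]},{"travel":[0,-0.003,0],"dr":[0,0,0]},{"travel":[0,0,0],"dr":[0,0,0]}]' >/dev/null; python3 red.py; done
```

```text
y 0.1362 x 0.6243 z 0.2177 F [-1.6 -0.6 -0.3] red [ 206.97  239.98 1909.8 ] px/mm [-0.352  0.247]
y 0.1379 x 0.6243 z 0.2177 F [-2.2  0.  -0.7] red [ 206.42  240.31 1671.13] px/mm [-0.352  0.247]
```

The cap started moving at y≈0.135, so it is now about 2.4 mm in. Two more small steps.

```bash
for i in 1 2; do python3 -m handwheel '[{"travel":[0,-0.012,0],"dr":[0,0,0]},{"travel":[0,-0.003,0],"dr":[0,0,0]},{"travel":[0,0,0],"dr":[0,0,0]}]' >/dev/null; python3 red.py; done
```

```text
y 0.1393 x 0.6244 z 0.2177 F [-2.2 -0.5  0.5] red [ 206.    240.76 1809.87] px/mm [-0.352  0.247]
y 0.1407 x 0.6244 z 0.2178 F [-2.  -0.8  0.6] red [ 205.39  240.8  1691.53] px/mm [-0.352  0.247]
```

```bash
python3 -m handwheel '[{"travel":[-0.004,0,0],"dr":[0,0,0]},{"travel":[0,0,0],"dr":[0,0,0]},{"travel":[0,0,0],"dr":[0,0,0]}]'|sed -n '2p;4p';python3 red.py; python3 -m handwheel '[{"travel":[0,0,0],"dr":[0,0,0]},{"travel":[0,0,0],"dr":[0,0,0]},{"travel":[0,0,0],"dr":[0,0,0]},{"travel":[0,0,0],"dr":[0,0,0]},{"travel":[0,0,0],"dr":[0,0,0]},{"travel":[0,0,0],"dr":[0,0,0]}]' -0.25 | tail -3; python3 red.py
python3 - <<'E'
from h import *
n='side';c=viewer.get_calibration(n); im=viewer.camera(n)[:,:,::-1]; cv2.imwrite('pics/side6.png',im)
w=viewer.camera('wrist')[:,:,::-1]; s=viewer.camera('scene')[:,:,::-1]; cv2.imwrite('pics/w6.png',w); cv2.imwrite('pics/s6.png',s)
f=lambda i,x,y,wd,h,W,H:cv2.resize(i[y:y+h,x:x+wd],(W,H),interpolation=cv2.INTER_CUBIC)
cv2.imwrite('pics/c6.png',np.vstack([np.hstack([f(im,170,190,100,75,400,300),f(s,330,180,140,105,400,300)]),f(w,0,120,640,240,800,300)]))
E
```

```text
eef_pos: [0.6243, 0.1408, 0.2178]
wrist_force: [-1.4, -0.4, 0.7]
y 0.1408 x 0.6243 z 0.2178 F [-1.4 -0.4  0.7] red [ 205.41  240.83 1691.33] px/mm [-0.352  0.247]
eef_rot: [0.004, 1.0, -0.028, 0.002]
wrist_force: [0.8, 0.6, -0.3]
opening: 0.373
y 0.1414 x 0.6256 z 0.2187 F [ 0.8  0.6 -0.3] red [ 205.64  240.87 1940.53] px/mm [-0.352  0.247]
```

View pics/c6.png

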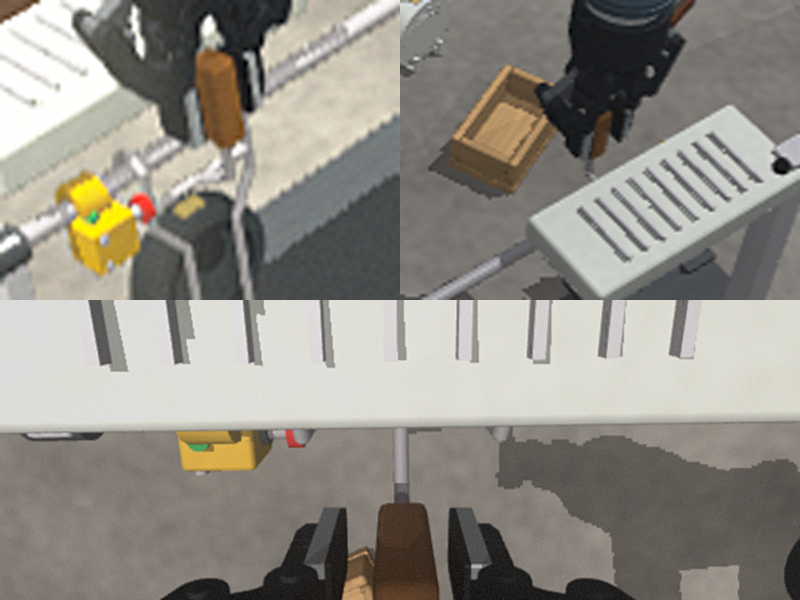

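It is released: grip free between the fingers at wrist crop (400,550), hooks on the rail, cap touching the +y hook at about 4.6 mm in. I retract straight up and recheck.

```bash
python3 -m handwheel '[{"travel":[0,0,-0.04],"dr":[0,0,0]},{"travel":[0,0,-0.08],"dr":[0,0,0]},{"travel":[0,0,-0.12],"dr":[0,0,0]},{"travel":[0,0,-0.15],"dr":[0,0,0]},{"travel":[0,0,-0.2],"dr":[0,0,0]},{"travel":[0,0,-0.2],"dr":[0,0,0]},{"travel":[-0.1,0,-0.1],"dr":[0,0,0]},{"travel":[0,0,0],"dr":[0,0,0]},{"travel":[0,0,0],"dr":[0,0,0]},{"travel":[0,0,0],"dr":[0,0,0]}]'; python3 red.py
python3 - <<'E'
from h import *
im=viewer.camera('side')[:,:,::-1]; w=viewer.camera('wrist')[:,:,::-1]; s=viewer.camera('scene')[:,:,::-1]
f=lambda i,x,y,wd,h,W,H:cv2.resize(i[y:y+h,x:x+wd],(W,H),interpolation=cv2.INTER_CUBIC)
cv2.imwrite('pics/c7.png',np.vstack([np.hstack([f(im,160,170,120,90,400,300),f(w,0,0,640,480,400,300)]),np.hstack([f(s,0,0,640,480,400,300),f(im,0,0,640,480,400,300)])]))
# bystanders: picture change start -> now, whetstone + chisel + blank regions
s0=cv2.imread('pics/scene0.png')
for n,(x,y,a,b) in dict(blank=(215,283,270,335),whet=(388,165,440,215),chisel=(138,318,202,375)).items():
    print(n,np.mean(np.abs(s0[y:b,x:a].astype(int)-s[y:b,x:a])).round(2))
E
```

```text
time_s: 18.02
eef_pos: [0.6098, 0.1431, 0.3653]
eef_rot: [0.004, 1.0, -0.028, 0.003]
wrist_force: [0.3, -0.8, -0.1]
opening: 0.376
y 0.1431 x 0.6098 z 0.3653 F [ 0.3 -0.8 -0.1] red [ 205.63  240.8  1650.53] px/mm [-0.352  0.247]
blank 16.48
whet 18.16
chisel 1.29
```

View pics/c7.png

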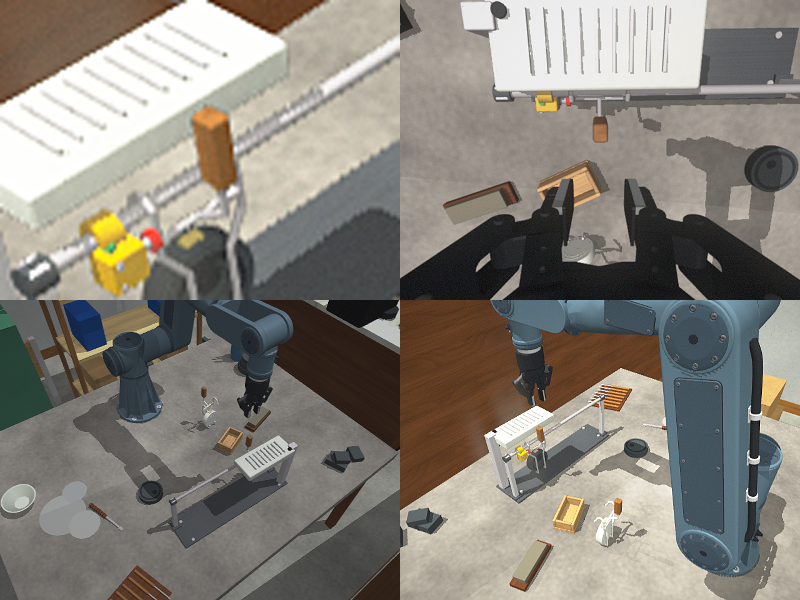

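Run:
```python
from h import *
from red import red
im=viewer.camera('side')[:,:,::-1].astype(int); s0=cv2.imread('pics/side0.png').astype(int)
print('whet diff side',np.abs(im-s0)[380:466,172:246].mean().round(2),'red',np.round(red(),2))
ctrl.hand_in()
```

```text
whet diff side 15.86 red [ 205.62  240.81 1663.6 ]
the job is handed in; nothing more can be done
```

Run:
```python
import cv2,numpy as np
a,b=[cv2.imread(f'pics/side{k}.png',0)[370:475,160:260].astype(np.float32) for k in (0,6)]
print(a.mean(),b.mean(),cv2.phaseCorrelate(a-cv2.blur(a,(15,15)),b-cv2.blur(b,(15,15))))
a,b=[cv2.imread(f'pics/{k}.png',0)[283:335,215:270].astype(np.float32) for k in ('scene0','s6')]
print(a.mean(),b.mean(),cv2.phaseCorrelate(a-cv2.blur(a,(15,15)),b-cv2.blur(b,(15,15))))
```

```text
156.30885 177.00562 ((-0.03278514626746443, 0.01202055100096544), 0.9459725988352741)
97.60629 91.49266 ((0.004792924691958689, 0.10857982652995446), 0.7615490936938627)
```

The carrier with the dark slate disc now hangs by both hooks under the lamp, holding the red plunger roughly 4.5 to 5 mm in. I handed the job in at about 18 s. I took it from the stand by the grip, seated both hooks on the open rail about 85 mm before rail_mid, and slid it along until the plunger began to move. From there I went on in small steps, released it, and drew the gripper straight up.

**Last checks:**
- **Plunger:** the cap's shift in the side view gives about 4.6 mm, and the gripper's travel since first contact gave 5.0 mm before release. The reading held steady after release, after the retreat and just before hand-in.
- **Carrier:** its hanging pose was judged from the last pictures, which show it on the rail and clear of the gripper. I did not measure its final pose again. While still gripped, its origin worked out at about z = 0.190 m.
- **Bystanders:** the plain picture-difference check failed to clear the blank (16.5) and the whetstone (18.2 in the scene view, 15.9 in the side view). An image-shift check run after hand-in, on pictures from just after release and before the retreat, showed both moved less than about 0.1 pixel, so I put the differences down to the arm's shadow and the gripper blocking the view. The chisel's picture difference was small (1.3).

The wrist force readings, noisy by about 1 N, did not show the spring's push, so the plunger depth rests on the camera and the gripper's travel alone.

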